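Snap the bean paddle into the empty clip

ROBOT

A 6-joint arm with a two-finger parallel gripper is mounted at the origin on the work surface. World frame = base frame: x ahead of the robot, y to its left, z up, the work surface at z = 0. Lengths are in m, angles in degrees, forces in N, time in s.
With the tool pointing down it reaches from about 0.35 to 0.875 m from the base axis. Payload 4.2 kg.
Tool frame: the origin (TCP) lies midway between the tips of the shut fingers; the grasp point (between the pads) lies 19 mm behind it; z points along the fingers, y is the line along which they close (so a half turn about z gives the same grasp; the last joint's range is limited). The gripper opens to 87 mm and grips with 3 to 60 N. Pads are 19 mm wide; open, the fingers measure 117 mm over their backs; the gripper's body (75 mm by 190 mm) begins 51 mm behind the grasp point.
Start: joints at [88.671, 22.042, 0.453, 0, -68.411, -14.817], TCP at [0.174, 0.6, 0.223] pointing down, gripper open.
Joint ranges: [-179.83, 179.83], [-69.29, 118.12], [-61.27, 80.66], [-181.25, 117.63], [-171.15, -9.14], [-177.46, 177.46]. Speed limits (degrees/s): [159.86, 159.86, 180, 180, 180, 180].

INTERFACE

Orientations are given as a 3x3 rotation matrix whose columns are the frame's x, y, z axes.
In Python, from station import * gives the robot as it stands. The module is installed in compiled form; this text tells all that it offers.
- The arm moves only by the tool servo_tool, never from a script. Its argument "deltas" is a list of rows, each an object of numbers: "tx", "ty", "tz": the shift along the tool's x, y, z in mm; "ax", "ay", "az": the turn, a rotation vector about the tool's x, y, z in rad; "claw": the finger opening in mm, from 0 to 87. In form: [{"tx": .., "ty": .., "tz": .., "ax": .., "ay": .., "az": .., "claw": ..}, ...]. A call has 1 to 12 rows; each row is the pose to reach, as a shift and turn from the pose commanded when the call began, along the tool's axes at that moment; what a row does not reach only later rows make up. A row lasts 1/12 s, in which the tool goes at most 41.7 mm and 7.16 degrees, less where a joint would pass 70% of its speed; a pose out of reach is approached as far as the arm can. A call with a gripper value outside its range is refused whole. The fingers move at their own pace and stop on an object; the grip force is fixed at half the most. Time passes only in rows, so rows that repeat a pose let the fingers close. It gives the time, the measured TCP pose, the force, the opening and the grip force at its end, in the units of the state.
- sense(): the state, without advancing time (a new reading comes with each control period).
- capture(name): name is "scene" or "side" or "wrist"; returns the picture (480x640x3 uint8, blue, green, red); there is no depth.
- calibration(name): a dict with "fx", "fy", "cx", "cy" (pixels), "dist" ([k1, k2, p1, p2, k3] as OpenCV has them; the pictures are not rectified), "cam_to_world" (4x4, takes a point from camera to world coordinates); the wrist camera has in their place "hand_eye" (4x4, takes a point from camera to tool coordinates, whose origin is the TCP and whose axes are the flange's). Camera axes: x right, y down, z forward; pixel columns grow to the right and rows downward; lengths in m; the calibration is good to about 2 mm. A picture is of the moment at which its call begins: read the wrist's pose just before it. calibration takes no time and is no camera call.
- finish_job(): hands the job in; it is judged then, once.
Trained networks look in the newest picture that a camera, given by its name, has taken for a name from the list of things; names that differ only in an ending like _2 or _b are one class to them, and where a whole thing is asked for, a point or a joint stands for the part that bears it (a point fixed in the world has none). Each returns a list of dicts, best first, with "confidence" (0 to 1); they miss things now and then, are a little off and sometimes report something else, mostly with a low value. They report only what shows in the picture. A call takes as long as a camera call.
- recognise(label, camera): "xyz" ([x, y, z] in m, in the coordinates of the camera as it stood for that picture, good to about 4 mm: the middle of the surface that is visible of it).
- trace(label, camera): "mask" (480x640 bool, what is visible of it).
The state is a dict: "time_s": time; "joints": joint angles; "joint_velocities": joint speeds; "effort": joint torques, N m; "tcp_pos": TCP position; "ee_rot": TCP orientation; "wrist_force": force on the tool from outside, world axes, zero at the start; "moment": the same for the moment, N m; "gripper_width": opening from 0.0 (shut) to 1.0 (fully open); "gripper_force": force on a finger pad.
Only numpy, scipy, OpenCV 4.12 (cv2) and the standard library are available. Lean on these libraries where they do the work, as an engineer would, in place of code of your own. Each camera call takes 0.05 s, during which the arm holds its last target. There are 200 camera calls.

TASK

Put the dark wooden bean-pot paddle away: pick it up by its round handle and press it straight down into the one empty pair of spring clips on the row, in line with them, until the handle snaps fully home, then let go. Leave the white dish brush lying where it is and the two tools already clipped in where they are.

Things in the scene. Friction and masses are not known exactly. Their poses are not given: they have to be found in the camera images.
- paddle: The loose dark brown wooden paddle, about 75 g, copper band near its tail, lying on the shelf. Round handle, 20 mm diameter, along x from 130 mm behind the origin (tail) to 75 mm ahead; then a flat blade, 50 mm wide, 10 mm thick, to 147 mm ahead. Origin on the handle's axis, 10 mm above the shelf as it lies; it is the point to grip and the point that goes midway between the clips. y across, z up.
- free_clip_seat (a point): The handle axis once home in the empty station (of 3 alike, 85 mm apart along y): midway between its 2 clips, 52 mm above the shelf. x along the handle, either way round; z up. Clips 14 mm long at x +-37 mm, finger room between 34 mm deep. Sprung jaws: throat 16 mm, lips 8.5 mm up, flared tips 33 mm apart, 24 mm up. Handle meets lips 16 mm above home; 5-15 N down snaps it on to saddles.
- dish_brush: A loose white dish brush with a blue underside, lying on the shelf near the paddle; round handle 20 mm in diameter along x, head 48 mm wide reaching 141 mm ahead of the origin, tail 130 mm behind it; origin on the handle's axis, 10 mm above the shelf. Not to be moved.
- bottle_brush: A bottle brush, green handle and white head, clipped in one of the two occupied stations of the row from the start; round handle 20 mm in diameter along its x axis from 130 mm behind its origin to 75 mm ahead, head 48 mm across reaching 138 mm ahead; origin on the handle's axis, midway between its clips. To stay there.
- whisk: A pale wooden whisk with a ringed head, clipped in one of the two occupied stations of the row from the start; round handle 20 mm in diameter along its x axis from 130 mm behind its origin to 75 mm ahead, head 48 mm across reaching 138 mm ahead; origin on the handle's axis, midway between its clips. To stay there.

How it is judged (in metres and radians):
At the end, for the whole second after the job is handed in: The paddle is held at rest in the empty station with its handle snapped home in both clips: its origin within 20 mm of the seat point along the handle, 6 mm across and 5 mm in height, and the handle within 0.17 rad of the seat's x axis (either way round) (x of paddle in the frame of free_clip_seat between -0.02 and 0.02 m and y of paddle in the frame of free_clip_seat between -0.006 and 0.006 m and z of paddle in the frame of free_clip_seat between -0.005 and 0.005 m and angle between the x axis of paddle and the x axis of free_clip_seat, either way round below 0.17 rad and linear speed of paddle below 0.02 m/s); the robot touches nothing.
It fails at once if the dish brush is moved by more than 30 mm (distance of dish_brush from where it was at the start of the episode above 0.03 m).
It fails at once if a tool already in the clips is moved by more than 30 mm (distance of any of bottle_brush, whisk from where it was at the start of the episode above 0.03 m).
It also fails if it takes over 35 s, if anything falls off the work surface, if the arm or the gripper's body presses on something with over 40 N, if the wrist force passes 120 N, or if a joint passes its speed limit or range.

## Working session

There is one attempt and no reset: what is moved stays moved. The work goes in short steps, Python scripts to look and compute and a tool call to move; the robot and the scene stay as the last step left them, time stands still between calls to the robot, and variables do not carry over. Pictures are saved under pics/ and viewed, at most 10 in all, crops included, and the job is handed in when it is done.

Besides the shell and the picture viewer there is one more tool, called after ">>>" as name([rows], argument=value, ...), one row to a line, values as JSON. servo_tool: Moves the arm, as the interface text tells. Its arguments: {"type":"object","properties":{"deltas":{"type":"array","items":{"type":"object","properties":{"tx":{"type":"number"},"ty":{"type":"number"},"tz":{"type":"number"},"ax":{"type":"number"},"ay":{"type":"number"},"az":{"type":"number"},"claw":{"type":"number"}}}}},"required":["deltas"]}

```bash
mkdir -p pics; cat > h.py <<'E'
from station import *
import numpy as np, cv2
def T(cam):
    c=calibration(cam)
    if 'cam_to_world' in c: return c,np.array(c['cam_to_world'])
    s=sense(); M=np.eye(4); M[:3,:3]=s['ee_rot']; M[:3,3]=s['tcp_pos']
    return c,M@np.array(c['hand_eye'])
def onplane(cam,uv,z):
    c,M=T(cam); K=np.array([[c['fx'],0,c['cx']],[0,c['fy'],c['cy']],[0,0,1]])
    n=cv2.undistortPoints(np.array(uv,float).reshape(-1,1,2),K,np.array(c['dist'])).reshape(-1,2)
    d=np.c_[n,np.ones(len(n))]@M[:3,:3].T; o=M[:3,3]
    return o+d*((z-o[2])/d[:,2])[:,None]
def rec(label,cam):
    c,M=T(cam)
    return [(round(r['confidence'],2),np.round(M[:3,:3]@r['xyz']+M[:3,3],4)) for r in recognise(label,cam)[:3]]
E
python3 - <<'E'
from h import *
print(sense())
for c in ['scene','side']:
    cv2.imwrite(f'pics/{c}0.png',capture(c))
    for l in ['paddle','dish_brush','bottle_brush','whisk']:
        print(c,l,rec(l,c))
        for r in trace(l,c)[:1]:
            m=np.argwhere(r['mask'])[:,::-1]; print('  mask',r['confidence'],len(m),m.min(0),m.max(0))
    print(np.round(T(c)[1],3))
E
```

```text
{'time_s': 0.0, 'joints': array([ 8.86715497e+01,  2.20896935e+01,  3.80076364e-01, -2.80563546e-02,
       -6.84102835e+01, -1.48172138e+01]), 'joint_velocities': array([ 0.01824531,  0.02684679, -0.01616309, -0.08618939, -0.11727574,
        0.01989843]), 'effort': array([-3.57945628e-04, -3.90667534e+01,  1.87405694e+01,  4.21974421e+00,
        1.09288876e-02, -1.95763087e-04]), 'tcp_pos': array([0.17361232, 0.59978284, 0.22147529]), 'ee_rot': array([[ 9.60507604e-01, -2.78253283e-01, -5.03713708e-04],
       [-2.78253722e-01, -9.60505353e-01, -2.08149980e-03],
       [ 9.53644404e-05,  2.13945660e-03, -9.99997707e-01]]), 'wrist_force': array([-0.38296356, -0.03372005,  0.32351473]), 'moment': array([ 0.0233162 , -0.0257468 ,  0.08283946]), 'gripper_force': 0.0, 'gripper_width': 0.9970540033949075}
scene paddle [(0.84, array([0.5537, 0.0725, 0.0092])), (0.59, array([ 0.6261, -0.2962,  0.0602])), (0.46, array([0.6068, 0.281 , 0.0176]))]
  mask 0.76 1925 [271 206] [399 268]
scene dish_brush [(0.67, array([0.6031, 0.2808, 0.0186]))]
  mask 0.96 1397 [359 164] [465 227]
scene bottle_brush [(0.66, array([ 0.6143, -0.2111,  0.0577]))]
  mask 0.77 2728 [173 273] [319 358]
scene whisk [(0.72, array([ 0.6263, -0.2974,  0.0607]))]
  mask 0.83 3122 [133 305] [287 402]
[[ 0.813  0.371 -0.448  1.002]
 [ 0.581 -0.491  0.649 -0.653]
 [ 0.021 -0.788 -0.615  0.683]
 [ 0.     0.     0.     1.   ]]
side paddle [(0.6, array([0.5415, 0.0734, 0.0108]))]
  mask 0.82 1825 [230 208] [372 231]
side dish_brush [(0.88, array([0.5893, 0.2834, 0.0176])), (0.5, array([ 0.5814, -0.2057,  0.0629]))]
  mask 0.75 1473 [258 139] [381 165]
side bottle_brush [(0.73, array([ 0.5807, -0.2081,  0.0621]))]
side whisk [(0.82, array([ 0.5791, -0.2883,  0.0616]))]
  mask 0.56 3395 [239 373] [429 410]
[[ 0.999 -0.03   0.033  0.511]
 [-0.044 -0.768  0.639 -0.582]
 [ 0.006 -0.64  -0.769  0.761]
 [ 0.     0.     0.     1.   ]]
```

View pics/scene0.png

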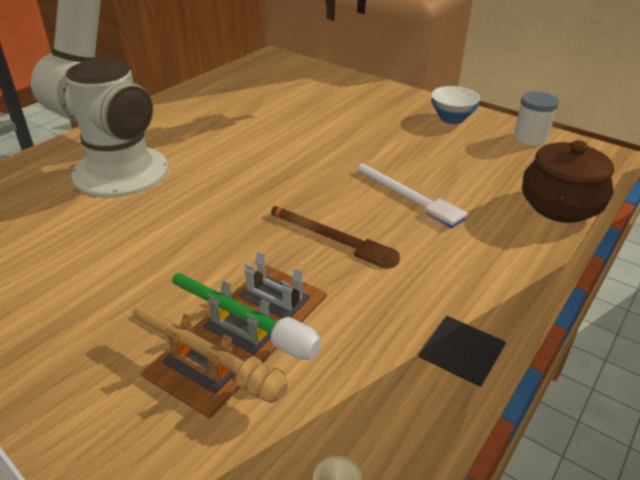

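View pics/side0.png

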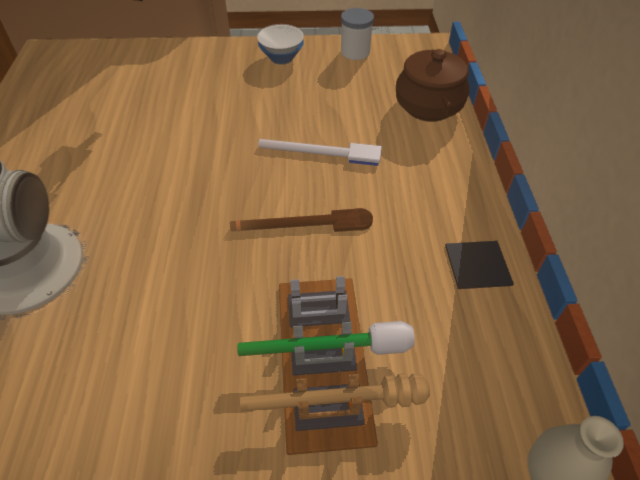

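The scene view shows the empty station at the +y end of the row (around 285,285). The paddle's tail is at about (275,211) and its blade at (385,255), and the dish brush lies beyond it. The side view shows the same: empty clips at about (295,290) and (341,288), paddle from (231,225) to (373,218). Next I'll get the axes.

```bash
python3 - <<'E'
from h import *
def axis(cam,m,z):
    uv=np.argwhere(m)[:,::-1]; P=onplane(cam,uv,z)[:,:2]
    c=P.mean(0); d=np.linalg.svd(P-c,full_matrices=False)[2][0]; d*=np.sign(d[0])
    s=(P-c)@d; t0=s.min()
    h=P[s<t0+.19]  # handle only
    c=h.mean(0); d=np.linalg.svd(h-c,full_matrices=False)[2][0]; d*=np.sign(d[0])
    s=(P-c)@d; lo,hi=s.min(),s.max()
    return 'len',round(hi-lo,3),'tail',np.round(c+lo*d,4),'org',np.round(c+(lo+.13)*d,4),'yaw',round(np.degrees(np.arctan2(d[1],d[0])),2)
for cam in ['scene','side']:
    capture(cam)
    for l,z in [('paddle',.012),('dish_brush',.012),('bottle_brush',.055),('whisk',.055)]:
        for r in trace(l,cam)[:1]: print(cam,l,r['confidence'],*axis(cam,r['mask'],z))
print(onplane('side',[[295,286],[341,283],[298,329],[347,326]],.07).round(3))
E
```

```text
scene paddle 0.64 len 0.285 tail [0.3609 0.0723] org [0.4908 0.0779] yaw 2.5
scene dish_brush 0.68 len 0.282 tail [0.4064 0.3166] org [0.5337 0.2903] yaw -11.69
scene bottle_brush 0.83 len 0.279 tail [ 0.3979 -0.2119] org [ 0.5277 -0.2053] yaw 2.94
scene whisk 0.73 len 0.279 tail [ 0.4074 -0.2962] org [ 0.5372 -0.2897] yaw 2.85
side paddle 0.73 len 0.276 tail [0.3669 0.074 ] org [0.4967 0.081 ] yaw 3.07
side dish_brush 0.82 len 0.272 tail [0.4111 0.3154] org [0.5388 0.2911] yaw -10.8
side bottle_brush 0.57 len 0.271 tail [ 0.403 -0.21 ] org [ 0.5328 -0.2035] yaw 2.88
side whisk 0.79 len 0.269 tail [ 0.4124 -0.2943] org [ 0.5422 -0.2877] yaw 2.93
[[ 0.492 -0.11   0.07 ]
 [ 0.566 -0.107  0.07 ]
 [ 0.495 -0.188  0.07 ]
 [ 0.57  -0.186  0.07 ]]
```

>>> servo_tool([
  {"tx": 41, "ty": 37, "az": -0.11, "claw": 87},
  {"tx": 79, "ty": 72, "az": -0.22, "claw": 87},
  {"tx": 116, "ty": 106, "az": -0.33, "claw": 87},
  {"tx": 146, "ty": 133, "az": -0.33, "claw": 87},
  {"tx": 176, "ty": 160, "az": -0.33, "claw": 87},
  {"tx": 206, "ty": 187, "az": -0.33, "claw": 87},
  {"tx": 236, "ty": 214, "az": -0.33, "claw": 87},
  {"tx": 266, "ty": 241, "az": -0.33, "claw": 87},
  {"tx": 296, "ty": 268, "az": -0.33, "claw": 87},
  {"tx": 326, "ty": 295, "az": -0.33, "claw": 87},
  {"tx": 354, "ty": 321, "az": -0.33, "claw": 87},
  {"tx": 380, "ty": 346, "az": -0.33, "claw": 87},
])

```text
schema error: expected keys tx, ty, tz, ax, ay, az, claw
```

```bash
python3 - <<'E'
from h import *
s=sense();print(s['tcp_pos'],s['ee_rot'],s['time_s'])
R=s['ee_rot'];print(1000*R.T@(np.array([.494,.079,.22])-s['tcp_pos']))
print(calibration('wrist')['hand_eye'])
E
```

```text
[0.17375568 0.60035552 0.22255325] [[ 9.60557823e-01 -2.78080329e-01 -1.06717493e-05]
 [-2.78080329e-01 -9.60557822e-01  3.84066460e-05]
 [-2.09309651e-05 -3.39242007e-05 -9.99999999e-01]] 1.4
[452.59195284 411.73856547   2.52981053]
[[-6.64841749e-04 -9.67379418e-01 -2.53331048e-01  6.95386832e-02]
 [ 9.99999608e-01 -4.95141566e-04 -7.33631862e-04 -4.63395178e-05]
 [ 5.84265631e-04 -2.53331437e-01  9.67379368e-01 -1.63011606e-01]
 [ 0.00000000e+00  0.00000000e+00  0.00000000e+00  1.00000000e+00]]
```

>>> servo_tool([
  {"tx": 28, "ty": 25, "tz": 0, "ax": 0, "ay": 0, "az": -0.11, "claw": 87},
  {"tx": 56, "ty": 51, "tz": 0, "ax": 0, "ay": 0, "az": -0.22, "claw": 87},
  {"tx": 84, "ty": 77, "tz": 0, "ax": 0, "ay": 0, "az": -0.33, "claw": 87},
  {"tx": 114, "ty": 104, "tz": 0, "ax": 0, "ay": 0, "az": -0.33, "claw": 87},
  {"tx": 144, "ty": 131, "tz": 0, "ax": 0, "ay": 0, "az": -0.33, "claw": 87},
  {"tx": 174, "ty": 158, "tz": 0, "ax": 0, "ay": 0, "az": -0.33, "claw": 87},
  {"tx": 204, "ty": 185, "tz": 0, "ax": 0, "ay": 0, "az": -0.33, "claw": 87},
  {"tx": 234, "ty": 212, "tz": 0, "ax": 0, "ay": 0, "az": -0.33, "claw": 87},
  {"tx": 264, "ty": 240, "tz": 0, "ax": 0, "ay": 0, "az": -0.33, "claw": 87},
  {"tx": 294, "ty": 267, "tz": 0, "ax": 0, "ay": 0, "az": -0.33, "claw": 87},
  {"tx": 324, "ty": 295, "tz": 0, "ax": 0, "ay": 0, "az": -0.33, "claw": 87},
  {"tx": 352, "ty": 320, "tz": 0, "ax": 0, "ay": 0, "az": -0.33, "claw": 87},
])

```text
time_s: 2.4
tcp_pos: [0.4235, 0.193, 0.223]
ee_rot: [[0.999, 0.048, 0.001], [0.048, -0.999, 0.001], [0.001, -0.001, -1.0]]
wrist_force: [0.7, 0.6, -0.7]
gripper_width: 0.998
gripper_force: 0.0
```

```bash
python3 - <<'E'
from h import *
s=sense();print(s['tcp_pos'],s['ee_rot'],s['time_s'])
R=s['ee_rot'];print(1000*R.T@(np.array([.494,.079,.22])-s['tcp_pos']))
E
```

```text
[0.42349242 0.19300684 0.22302839] [[ 9.98835406e-01  4.82421042e-02  7.28715816e-04]
 [ 4.82416815e-02 -9.98835520e-01  5.86925471e-04]
 [ 7.56181760e-04 -5.51087465e-04 -9.99999562e-01]] 2.4
[ 64.92329615 117.27718884   3.01285261]
```

>>> servo_tool([
  {"tx": 20, "ty": 36, "tz": 0, "ax": 0, "ay": 0, "az": 0, "claw": 87},
  {"tx": 40, "ty": 72, "tz": 0, "ax": 0, "ay": 0, "az": 0, "claw": 87},
  {"tx": 57, "ty": 103, "tz": 0, "ax": 0, "ay": 0, "az": 0, "claw": 87},
  {"tx": 65, "ty": 117, "tz": 0, "ax": 0, "ay": 0, "az": 0, "claw": 87},
  {"tx": 65, "ty": 117, "tz": 0, "ax": 0, "ay": 0, "az": 0, "claw": 87},
  {"tx": 65, "ty": 117, "tz": 0, "ax": 0, "ay": 0, "az": 0, "claw": 87},
])

```text
time_s: 2.9
tcp_pos: [0.4936, 0.0806, 0.2224]
ee_rot: [[0.999, 0.046, -0.0], [0.046, -0.999, 0.0], [-0.0, -0.0, -1.0]]
wrist_force: [-0.2, 0.1, 0.1]
gripper_width: 0.999
gripper_force: 0.0
```

```bash
cat >> h.py <<'E'
def axis(cam,m,z,n=.19):
    uv=np.argwhere(m)[:,::-1]; P=onplane(cam,uv,z)[:,:2]
    c=P.mean(0); d=np.linalg.svd(P-c,full_matrices=False)[2][0]; d*=np.sign(d[0])
    s=(P-c)@d; h=P[s<s.min()+n]
    c=h.mean(0); d=np.linalg.svd(h-c,full_matrices=False)[2][0]; d*=np.sign(d[0])
    s=(P-c)@d; lo,hi=s.min(),s.max()
    return 'len',round(hi-lo,3),'tail',np.round(c+lo*d,4),'org',np.round(c+(lo+.13)*d,4),'yaw',round(np.degrees(np.arctan2(d[1],d[0])),2)
E
python3 - <<'E'
from h import *
s=sense();print(s['tcp_pos'])
cv2.imwrite('pics/w1.png',capture('wrist'))
for r in trace('paddle','wrist')[:1]:
    m=np.argwhere(r['mask'])[:,::-1];print(r['confidence'],m.min(0),m.max(0),*axis('wrist',r['mask'],.012))
E
```

```text
[0.49361746 0.08058622 0.22240662]
0.88 [291  65] [341 300] len 0.251 tail [0.3934 0.0787] org [0.5232 0.0858] yaw 3.12
```

View pics/w1.png

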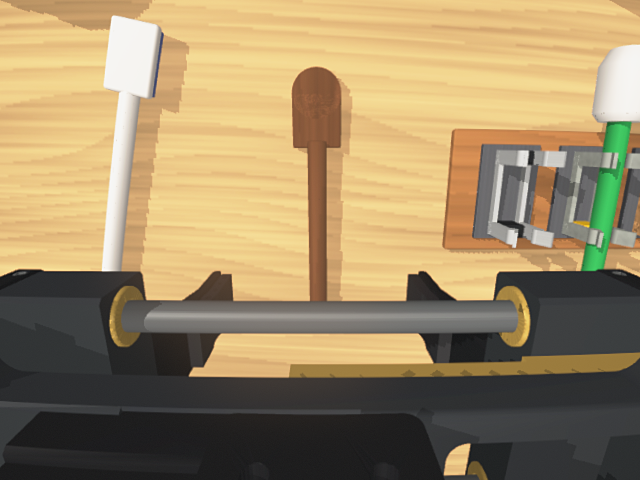

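The wrist view shows the paddle's blade tip at (317,67) and its shoulder at row 148. The handle runs down between the fingers at column 317, and the empty clips are around (520,200).

```bash
python3 - <<'E'
from h import *
print('tip',onplane('wrist',[[317,66.5]],.010).round(4),'shoulder',onplane('wrist',[[317,148]],.012).round(4), 'handle',onplane('wrist',[[317,170],[317.5,290]],.015).round(4))
print('tips',onplane('wrist',[[522,157],[552,158],[508,237],[542,238]],.074).round(4))
s=sense();print(s['tcp_pos'],s['ee_rot'])
E
```

```text
tip [[0.6427 0.0914 0.01  ]] shoulder [[0.5635 0.0877 0.012 ]] handle [[0.5412 0.0866 0.015 ]
 [0.4071 0.0798 0.015 ]]
tips [[ 0.5659 -0.0943  0.074 ]
 [ 0.5669 -0.1224  0.074 ]
 [ 0.4928 -0.0946  0.074 ]
 [ 0.4934 -0.128   0.074 ]]
[0.49308296 0.08181533 0.22256358] [[ 9.98814661e-01  4.86750400e-02 -1.17609261e-04]
 [ 4.86750615e-02 -9.98814649e-01  1.87936581e-04]
 [-1.08322032e-04 -1.93438451e-04 -9.99999975e-01]]
```

>>> servo_tool([
  {"tx": 1, "ty": -1, "tz": 36, "ax": 0, "ay": 0, "az": 0, "claw": 70},
  {"tx": 1, "ty": -1, "tz": 72, "ax": 0, "ay": 0, "az": 0, "claw": 70},
  {"tx": 1, "ty": -1, "tz": 108, "ax": 0, "ay": 0, "az": 0, "claw": 70},
  {"tx": 1, "ty": -1, "tz": 144, "ax": 0, "ay": 0, "az": 0, "claw": 70},
  {"tx": 1, "ty": -1, "tz": 175, "ax": 0, "ay": 0, "az": 0, "claw": 70},
  {"tx": 1, "ty": -1, "tz": 197, "ax": 0, "ay": 0, "az": 0, "claw": 60},
  {"tx": 1, "ty": -1, "tz": 209, "ax": 0, "ay": 0, "az": 0, "claw": 60},
  {"tx": 1, "ty": -1, "tz": 215, "ax": 0, "ay": 0, "az": 0, "claw": 60},
  {"tx": 1, "ty": -1, "tz": 217, "ax": 0, "ay": 0, "az": 0, "claw": 60},
  {"tx": 1, "ty": -1, "tz": 217, "ax": 0, "ay": 0, "az": 0, "claw": 60},
  {"tx": 1, "ty": -1, "tz": 217, "ax": 0, "ay": 0, "az": 0, "claw": 60},
])

```text
time_s: 3.92
tcp_pos: [0.4951, 0.0832, 0.0066]
ee_rot: [[0.999, 0.049, 0.002], [0.049, -0.999, 0.001], [0.002, -0.001, -1.0]]
wrist_force: [0.2, 0.3, 0.2]
gripper_width: 0.694
gripper_force: 0.0
```

>>> servo_tool([
  {"tx": 0, "ty": 0, "tz": 0, "ax": 0, "ay": 0, "az": 0, "claw": 20},
  {"tx": 0, "ty": 0, "tz": 0, "ax": 0, "ay": 0, "az": 0, "claw": 10},
  {"tx": 0, "ty": 0, "tz": 0, "ax": 0, "ay": 0, "az": 0, "claw": 5},
  {"tx": 0, "ty": 0, "tz": 0, "ax": 0, "ay": 0, "az": 0, "claw": 5},
  {"tx": 0, "ty": 0, "tz": 0, "ax": 0, "ay": 0, "az": 0, "claw": 5},
  {"tx": 0, "ty": 0, "tz": 0, "ax": 0, "ay": 0, "az": 0, "claw": 5},
  {"tx": 0, "ty": 0, "tz": 0, "ax": 0, "ay": 0, "az": 0, "claw": 5},
  {"tx": 0, "ty": 0, "tz": 0, "ax": 0, "ay": 0, "az": 0, "claw": 5},
])

```text
time_s: 4.58
tcp_pos: [0.4944, 0.0823, 0.0056]
ee_rot: [[0.999, 0.048, -0.0], [0.048, -0.999, -0.0], [-0.0, 0.0, -1.0]]
wrist_force: [0.4, -0.2, -0.2]
gripper_width: 0.218
gripper_force: 30.0
```

>>> servo_tool([
  {"tx": 0, "ty": 0, "tz": -15, "ax": 0, "ay": 0, "az": 0, "claw": 5},
  {"tx": 0, "ty": 0, "tz": -45, "ax": 0, "ay": 0, "az": 0, "claw": 5},
  {"tx": 0, "ty": 0, "tz": -80, "ax": 0, "ay": 0, "az": 0, "claw": 5},
  {"tx": 0, "ty": 0, "tz": -115, "ax": 0, "ay": 0, "az": 0, "claw": 5},
  {"tx": 5, "ty": 20, "tz": -145, "ax": 0, "ay": 0, "az": 0, "claw": 5},
  {"tx": 15, "ty": 50, "tz": -160, "ax": 0, "ay": 0, "az": 0, "claw": 5},
  {"tx": 20, "ty": 80, "tz": -160, "ax": 0, "ay": 0, "az": 0, "claw": 5},
  {"tx": 20, "ty": 100, "tz": -160, "ax": 0, "ay": 0, "az": 0, "claw": 5},
  {"tx": 20, "ty": 110, "tz": -160, "ax": 0, "ay": 0, "az": 0, "claw": 5},
  {"tx": 20, "ty": 110, "tz": -160, "ax": 0, "ay": 0, "az": 0, "claw": 5},
  {"tx": 20, "ty": 110, "tz": -160, "ax": 0, "ay": 0, "az": 0, "claw": 5},
])

```text
time_s: 5.5
tcp_pos: [0.5193, -0.0268, 0.165]
ee_rot: [[0.999, 0.047, -0.001], [0.047, -0.999, -0.0], [-0.001, -0.0, -1.0]]
wrist_force: [0.5, 0.1, -1.1]
gripper_width: 0.218
gripper_force: 30.0
```

```bash
python3 - <<'E'
from h import *
s=sense();print(s['tcp_pos'],s['gripper_width'],s['gripper_force'])
im=capture('wrist');cv2.imwrite('pics/w2.png',im)
for l,z in [('paddle',s['tcp_pos'][2]+.005),('bottle_brush',.055)]:
  for r in trace(l,'wrist')[:1]:
    m=np.argwhere(r['mask'])[:,::-1];print(l,r['confidence'],m.min(0),m.max(0),*axis('wrist',r['mask'],z,.1))
E
```

```text
[ 0.51925519 -0.02677008  0.16503931] 0.21770855894296318 29.988442361354828
paddle 0.88 [258   0] [378 363] len 0.167 tail [ 0.4818 -0.028 ] org [ 0.6117 -0.0211] yaw 3.03
bottle_brush 0.57 [505  44] [591 370] len 0.273 tail [ 0.4025 -0.21  ] org [ 0.5323 -0.2017] yaw 3.68
```

View pics/w2.png

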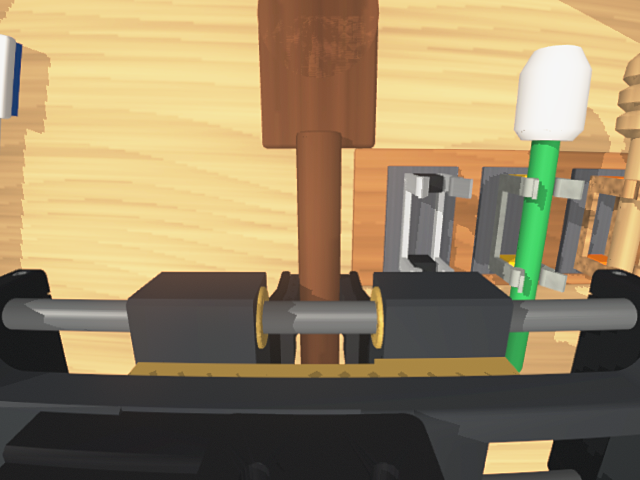

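The paddle is held straight in the fingers. The far clip of the empty station has its jaws at about (414,184) and (460,187), and the near clip is partly hidden at about (410,265) to (450,270). I'll zoom in on those.

```bash
python3 - <<'E'
from h import *
im=cv2.imread('pics/w2.png')[140:290,345:545];cv2.imwrite('pics/w2c.png',cv2.resize(im,None,fx=4,fy=4,interpolation=cv2.INTER_CUBIC))
print('shoulder',onplane('wrist',[[319,148]],.170),onplane('wrist',[[262,147],[375,148]],.172))
E
```

```text
shoulder [[ 0.58945998 -0.02221118  0.17      ]] [[ 0.58873468  0.00250625  0.172     ]
 [ 0.59069467 -0.04648363  0.172     ]]
```

View pics/w2c.png

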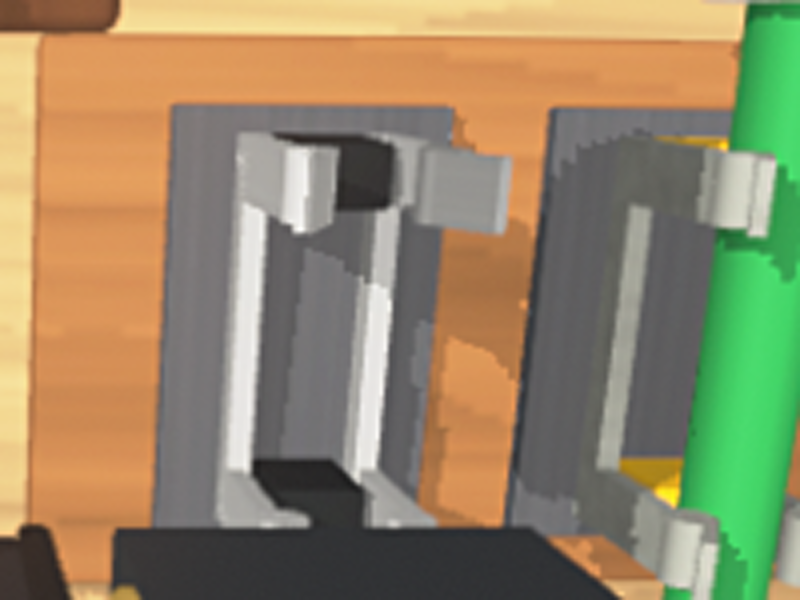

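The crop shows the empty far clip's left jaw tip edge at crop x≈335 and its right tip edge at about 510. The same left edge on the bottle-brush station is at about 775. I'll use the occupied station as the reference.

```bash
python3 - <<'E'
from h import *
f=lambda L:[[345+x/4-.4,140+y/4-.4] for x,y in L]
print('L jaw1/2 far @.074',onplane('wrist',f([(333,180),(771,195)]),.074).round(4))
print('R jaw1 far',onplane('wrist',f([(507,195)]),.074).round(4))
print('green axis',onplane('wrist',f([(753,300),(779,20)]),.052).round(4))
print('saddle far top',onplane('wrist',f([(335,140),(393,140),(335,207),(393,207)]),.042).round(4))
print('base strips',onplane('wrist',f([(170,105),(453,108),(548,108)]),.01).round(4), onplane('wrist',f([(40,35)]),.006).round(4))
im=cv2.imread('pics/w2.png');hsv=cv2.cvtColor(im,cv2.COLOR_BGR2HSV)
g=(hsv[...,0]>50)&(hsv[...,0]<75)&(hsv[...,1]>120)&(hsv[...,2]>60)
for v in (160,215,235,250):
    u=np.where(g[v])[0]; print(v,u.min(),u.max(),onplane('wrist',[[(u.min()+u.max())/2,v]],.052).round(4))
E
```

```text
L jaw1/2 far @.074 [[ 0.5681 -0.1022  0.074 ]
 [ 0.5701 -0.1849  0.074 ]]
R jaw1 far [[ 0.5672 -0.1348  0.074 ]]
green axis [[ 0.547  -0.1994  0.052 ]
 [ 0.6024 -0.194   0.052 ]]
saddle far top [[ 0.5735 -0.1117  0.042 ]
 [ 0.5742 -0.1236  0.042 ]
 [ 0.56   -0.1134  0.042 ]
 [ 0.5606 -0.1254  0.042 ]]
base strips [[ 0.5775 -0.0836  0.01  ]
 [ 0.5804 -0.1477  0.01  ]
 [ 0.5817 -0.1696  0.01  ]] [[ 0.5911 -0.0538  0.006 ]]
160 530 557 [[ 0.5909 -0.1997  0.052 ]]
215 522 548 [[ 0.5467 -0.2013  0.052 ]]
235 519 545 [[ 0.5299 -0.2022  0.052 ]]
250 517 542 [[ 0.5169 -0.2027  0.052 ]]
```

>>> servo_tool([
  {"tx": 3, "ty": 25, "tz": 0, "ax": 0, "ay": 0, "az": 0, "claw": 5},
  {"tx": 6, "ty": 55, "tz": 0, "ax": 0, "ay": 0, "az": 0, "claw": 5},
  {"tx": 9, "ty": 80, "tz": 10, "ax": 0, "ay": 0, "az": 0, "claw": 5},
  {"tx": 9, "ty": 94, "tz": 30, "ax": 0, "ay": 0, "az": 0, "claw": 5},
  {"tx": 9, "ty": 94, "tz": 50, "ax": 0, "ay": 0, "az": 0, "claw": 5},
  {"tx": 9, "ty": 94, "tz": 60, "ax": 0, "ay": 0, "az": 0, "claw": 5},
  {"tx": 9, "ty": 94, "tz": 60, "ax": 0, "ay": 0, "az": 0, "claw": 5},
  {"tx": 9, "ty": 94, "tz": 60, "ax": 0, "ay": 0, "az": 0, "claw": 5},
])

```text
time_s: 6.32
tcp_pos: [0.5334, -0.1192, 0.1055]
ee_rot: [[0.999, 0.05, -0.001], [0.05, -0.999, -0.0], [-0.001, 0.0, -1.0]]
wrist_force: [0.1, 0.1, -0.2]
gripper_width: 0.215
gripper_force: 30.0
```

```bash
python3 - <<'E'
from h import *
s=sense();print(s['tcp_pos'],s['wrist_force'])
a=capture('scene')[215:345,200:370];b=capture('side')[200:350,220:420]
cv2.imwrite('pics/c3.png',np.vstack([cv2.resize(a,(392,300),interpolation=cv2.INTER_CUBIC),cv2.resize(b,(392,294),interpolation=cv2.INTER_CUBIC)]))
im=capture('wrist')
for cam in ['scene','side']:
  for r in trace('paddle',cam)[:1]: print(cam,r['confidence'],*axis(cam,r['mask'],s['tcp_pos'][2]+.0064,.1))
E
```

```text
[ 0.5334329  -0.11924823  0.10549133] [ 0.12663415  0.11487184 -0.17366226]
scene 0.75 len 0.264 tail [ 0.406  -0.1364] org [ 0.5289 -0.1788] yaw -19.02
side 0.67 len 0.276 tail [ 0.4062 -0.1272] org [ 0.536  -0.1203] yaw 3.03
```

View pics/c3.png

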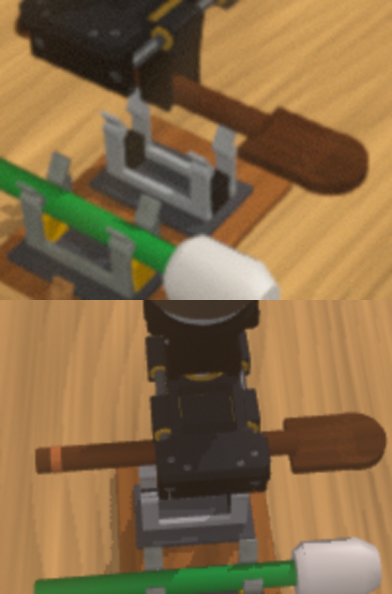

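The wrist and side views agree that the paddle is in line above the empty clips, to about 2 mm. I'll lower it to just above the lips.

>>> servo_tool([
  {"tx": -1, "ty": -1, "tz": 8, "ax": 0, "ay": 0, "az": 0, "claw": 5},
  {"tx": -1, "ty": -1, "tz": 18, "ax": 0, "ay": 0, "az": 0, "claw": 5},
  {"tx": -1, "ty": -1, "tz": 26, "ax": 0, "ay": 0, "az": 0, "claw": 5},
  {"tx": -1, "ty": -1, "tz": 32, "ax": 0, "ay": 0, "az": 0, "claw": 5},
  {"tx": -1, "ty": -1, "tz": 36, "ax": 0, "ay": 0, "az": 0, "claw": 5},
  {"tx": -1, "ty": -1, "tz": 38, "ax": 0, "ay": 0, "az": 0, "claw": 5},
  {"tx": -1, "ty": -1, "tz": 38, "ax": 0, "ay": 0, "az": 0, "claw": 5},
])

```text
time_s: 7.15
tcp_pos: [0.5319, -0.1191, 0.0668]
ee_rot: [[0.999, 0.048, -0.001], [0.048, -0.999, -0.0], [-0.001, 0.0, -1.0]]
wrist_force: [0.4, -0.4, -0.8]
gripper_width: 0.213
gripper_force: 30.0
```

>>> servo_tool([
  {"tx": 0, "ty": 0, "tz": 2, "ax": 0, "ay": 0, "az": 0, "claw": 5},
  {"tx": 0, "ty": 0, "tz": 4, "ax": 0, "ay": 0, "az": 0, "claw": 5},
  {"tx": 0, "ty": 0, "tz": 6, "ax": 0, "ay": 0, "az": 0, "claw": 5},
  {"tx": 0, "ty": 0, "tz": 8, "ax": 0, "ay": 0, "az": 0, "claw": 5},
  {"tx": 0, "ty": 0, "tz": 10, "ax": 0, "ay": 0, "az": 0, "claw": 5},
  {"tx": 0, "ty": 0, "tz": 10, "ax": 0, "ay": 0, "az": 0, "claw": 5},
])

```text
time_s: 7.65
tcp_pos: [0.5339, -0.1185, 0.0595]
ee_rot: [[0.999, 0.049, 0.004], [0.049, -0.999, 0.0], [0.004, -0.0, -1.0]]
wrist_force: [-1.2, 4.2, 6.6]
gripper_width: 0.219
gripper_force: 30.0
```

>>> servo_tool([
  {"tx": 0, "ty": -1, "tz": 2, "ax": 0, "ay": 0, "az": 0, "claw": 5},
  {"tx": 0, "ty": -1, "tz": 4, "ax": 0, "ay": 0, "az": 0, "claw": 5},
  {"tx": 0, "ty": -1, "tz": 6, "ax": 0, "ay": 0, "az": 0, "claw": 5},
  {"tx": 0, "ty": -1, "tz": 8, "ax": 0, "ay": 0, "az": 0, "claw": 5},
  {"tx": 0, "ty": -1, "tz": 10, "ax": 0, "ay": 0, "az": 0, "claw": 5},
  {"tx": 0, "ty": -1, "tz": 11, "ax": 0, "ay": 0, "az": 0, "claw": 5},
  {"tx": 0, "ty": -1, "tz": 11, "ax": 0, "ay": 0, "az": 0, "claw": 5},
])

```text
time_s: 8.23
tcp_pos: [0.5328, -0.1178, 0.0474]
ee_rot: [[0.999, 0.049, 0.001], [0.049, -0.999, -0.0], [0.001, 0.0, -1.0]]
wrist_force: [-0.2, 3.6, 8.3]
gripper_width: 0.223
gripper_force: 30.0
```

>>> servo_tool([
  {"tx": 0, "ty": -1, "tz": 1, "ax": 0, "ay": 0, "az": 0, "claw": 5},
  {"tx": 0, "ty": -1, "tz": 2, "ax": 0, "ay": 0, "az": 0, "claw": 5},
  {"tx": 0, "ty": -1, "tz": 3, "ax": 0, "ay": 0, "az": 0, "claw": 5},
  {"tx": 0, "ty": -1, "tz": 3, "ax": 0, "ay": 0, "az": 0, "claw": 5},
  {"tx": 0, "ty": -1, "tz": 3, "ax": 0, "ay": 0, "az": 0, "claw": 5},
])

```text
time_s: 8.65
tcp_pos: [0.5328, -0.1176, 0.0472]
ee_rot: [[0.999, 0.05, 0.002], [0.05, -0.999, -0.002], [0.002, 0.002, -1.0]]
wrist_force: [-6.8, 1.6, 22.9]
gripper_width: 0.218
gripper_force: 30.0
```

```bash
python3 - <<'E'
from h import *
s=sense();print(s['tcp_pos'],s['wrist_force'],s['moment'])
a=capture('scene')[215:345,200:370];b=capture('side')[200:350,220:420]
cv2.imwrite('pics/c4.png',np.vstack([cv2.resize(a,(392,300),interpolation=cv2.INTER_CUBIC),cv2.resize(b,(392,294),interpolation=cv2.INTER_CUBIC)]))
E
```

```text
[ 0.53284239 -0.11764822  0.04720051] [-6.81994049  1.57559461 22.88156403] [ 0.54665549  1.86966982 -0.03254092]
```

View pics/c4.png

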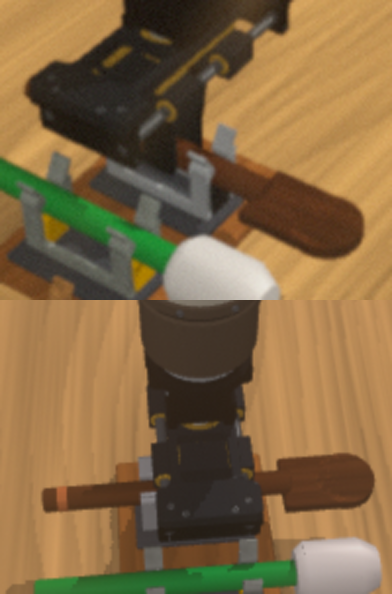

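Force rose to 23 N with no further travel at axis height ≈52 mm, so the handle is on the saddles. The pictures show it seated in both clips. I'll let go and lift.

>>> servo_tool([
  {"tx": 0, "ty": 0, "tz": -2, "ax": 0, "ay": 0, "az": 0, "claw": 5},
  {"tx": 0, "ty": 0, "tz": -2, "ax": 0, "ay": 0, "az": 0, "claw": 45},
  {"tx": 0, "ty": 0, "tz": -2, "ax": 0, "ay": 0, "az": 0, "claw": 45},
  {"tx": 0, "ty": 0, "tz": -2, "ax": 0, "ay": 0, "az": 0, "claw": 45},
  {"tx": 0, "ty": 0, "tz": -2, "ax": 0, "ay": 0, "az": 0, "claw": 45},
  {"tx": 0, "ty": 0, "tz": -2, "ax": 0, "ay": 0, "az": 0, "claw": 45},
])

```text
time_s: 9.25
tcp_pos: [0.5317, -0.1171, 0.0449]
ee_rot: [[0.999, 0.048, -0.001], [0.048, -0.999, -0.0], [-0.001, 0.0, -1.0]]
wrist_force: [-0.1, 0.2, -0.9]
gripper_width: 0.481
gripper_force: 0.0
```

>>> servo_tool([
  {"tx": 0, "ty": 0, "tz": -10, "ax": 0, "ay": 0, "az": 0, "claw": 45},
  {"tx": 0, "ty": 0, "tz": -25, "ax": 0, "ay": 0, "az": 0, "claw": 45},
  {"tx": 0, "ty": 0, "tz": -50, "ax": 0, "ay": 0, "az": 0, "claw": 45},
  {"tx": 0, "ty": 0, "tz": -80, "ax": 0, "ay": 0, "az": 0, "claw": 45},
  {"tx": 0, "ty": 0, "tz": -115, "ax": 0, "ay": 0, "az": 0, "claw": 45},
  {"tx": -20, "ty": -30, "tz": -140, "ax": 0, "ay": 0, "az": 0, "claw": 45},
  {"tx": -40, "ty": -60, "tz": -150, "ax": 0, "ay": 0, "az": 0, "claw": 45},
  {"tx": -50, "ty": -90, "tz": -150, "ax": 0, "ay": 0, "az": 0, "claw": 45},
  {"tx": -60, "ty": -120, "tz": -150, "ax": 0, "ay": 0, "az": 0, "claw": 45},
  {"tx": -60, "ty": -130, "tz": -150, "ax": 0, "ay": 0, "az": 0, "claw": 45},
  {"tx": -60, "ty": -130, "tz": -150, "ax": 0, "ay": 0, "az": 0, "claw": 45},
])

```text
time_s: 10.17
tcp_pos: [0.4657, 0.0117, 0.1966]
ee_rot: [[0.999, 0.052, 0.002], [0.052, -0.999, 0.001], [0.002, -0.001, -1.0]]
wrist_force: [0.8, -0.5, 0.2]
gripper_width: 0.512
gripper_force: 0.0
```

```bash
python3 - <<'E'
from h import *
s=sense();print(s['tcp_pos'],s['wrist_force'],s['gripper_width'],s['time_s'])
a=capture('scene');b=capture('side')
for cam in ['scene','side']:
  for l,z in [('paddle',.055),('bottle_brush',.055),('whisk',.055),('dish_brush',.012)]:
    for r in trace(l,cam)[:1]: print(cam,l,r['confidence'],*axis(cam,r['mask'],z))
a=a[215:345,200:370];b=b[200:350,220:420]
cv2.imwrite('pics/c5.png',np.vstack([cv2.resize(a,(392,300),interpolation=cv2.INTER_CUBIC),cv2.resize(b,(392,294),interpolation=cv2.INTER_CUBIC)]))
E
```

```text
[0.46570622 0.01167989 0.19660551] [ 0.80789807 -0.5484151   0.21872258] 0.5122289792362834 10.1667
scene paddle 0.95 len 0.285 tail [ 0.4011 -0.1294] org [ 0.5308 -0.1205] yaw 3.91
scene bottle_brush 0.8 len 0.28 tail [ 0.3983 -0.2126] org [ 0.5281 -0.2057] yaw 3.06
scene whisk 0.96 len 0.278 tail [ 0.4077 -0.296 ] org [ 0.5376 -0.2894] yaw 2.91
scene dish_brush 0.57 len 0.285 tail [0.4034 0.3179] org [0.5305 0.2903] yaw -12.25
side paddle 0.69 len 0.275 tail [ 0.4059 -0.1267] org [ 0.5356 -0.1186] yaw 3.55
side bottle_brush 0.86 len 0.271 tail [ 0.403  -0.2105] org [ 0.5328 -0.2035] yaw 3.09
side whisk 0.62 len 0.269 tail [ 0.4124 -0.2942] org [ 0.5422 -0.2876] yaw 2.93
side dish_brush 0.56 len 0.271 tail [0.4134 0.3204] org [0.54   0.2909] yaw -13.15
```

View pics/c5.png

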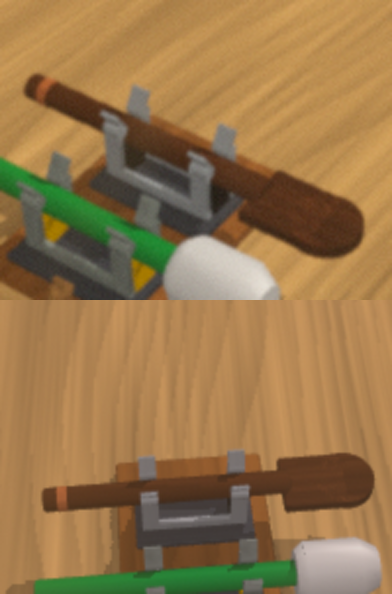

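The paddle sits in both clips, 85 mm from the bottle brush and parallel to it, and the robot is clear of everything.

```bash
python3 -c "
from station import *
print(finish_job())"
```

```text
the job is handed in; nothing more can be done
None
```

The paddle is snapped home in the empty pair of clips and released, the other three tools did not measurably move, and the job is handed in; the interface returned no verdict.

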